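# Load the film-marking frame

### The arm

A 6-joint arm with a two-finger parallel gripper is mounted at the origin on the work surface. World frame = base frame: x ahead of the robot, y to its left, z up, the work surface at z = 0. Lengths are in m, angles in rad, forces in N, time in s.
With the tool pointing down it reaches from about 0.275 to 0.75 m from the base axis. Payload 10.2 kg.
Tool frame: the origin (TCP) lies midway between the tips of the shut fingers; the grasp point (between the pads) lies bot.grip_point_offset behind it (bot.grip_point_offset is the distance from the TCP to the grasp point, in m); z points along the fingers, y is the line along which they close (so a half turn about z gives the same grasp; the last joint's range is limited). The gripper opens to 85 mm and grips with 20 to 120 N. Pads are 22 mm wide; open, the fingers measure 114 mm over their backs; the gripper's body (76 mm by 85 mm) begins 54 mm behind the grasp point. The pads swing forward as they close: fully open they stand 13 mm farther back than shut.
Start: joints at [-1.533, 0.313, 1.498, -0, 1.331, -0.223], TCP at [0.135, -0.507, 0.205] pointing down, gripper open.
Joint ranges: [-2.94, 2.94], [-0.97, 2.17], [0.19, 2.56], [-1.23, 4.37], [0.02, 3.11], [-2.88, 2.88]. Speed limits (rad/s): [2.39, 2.39, 3.01, 3.14, 3.14, 3.14].

### API

Orientations are given as a unit quaternion [x, y, z, w].
In Python, from bench import bot, jaws, kin, status, eyes, ticket gives the robot as it stands. The module is installed in compiled form; this text tells all that it offers. Calls block until the motion is done:
- bot.reach(position, orientation): joint-space move of the TCP to a pose.
- bot.move_linear(position, v=0.15, frame=None, force_limit=None): straight line of the TCP; frame=None keeps the orientation; v is the mean speed in m/s. With force_limit (N) it stops when the force on the tool has changed by that much, and returns True; else False.
- bot.goto_joints(angles): joint-space move.
- jaws.release() and jaws.clamp(grip_force=None): open the fingers fully, or close them until they stop; grip_force is the grip in N (None keeps the last).
- bot.hold(seconds).
- kin.ik(position, orientation): joint angles nearest the present ones, or None.
- status.sense(): the state.
- eyes.capture(name): name is "scene" or "side" or "wrist"; returns a dict with "img" (420x560x3 uint8, red, green, blue), "fx", "fy", "cx", "cy" (pixels), "camera_from_world" (4x4, takes a point from world to camera coordinates). Camera axes: x right, y down, z forward; pixel columns grow to the right and rows downward; lengths in m; the calibration is good to about 2 mm. A picture is of the moment at which its call begins. There is no depth.
A pose or a line that the arm cannot do raises bot.PlanningError and nothing moves.
- ticket.close_job(): hands the job in; it is judged then, once.
The state is a dict: "clock": time; "joint_pos": joint angles; "joint_vel": joint speeds; "tau": joint torques, N m; "eef_pos": TCP position; "tcp_rot": TCP orientation; "force": force on the tool from outside, world axes, zero at the start; "moment": the same for the moment, N m; "grip_width": opening from 0.0 (shut) to 1.0 (fully open); "gripper_force": force on a finger pad.
Only numpy, scipy, OpenCV 4.12 (cv2) and the standard library are available. Lean on these libraries where they do the work, as an engineer would, in place of code of your own. Each camera call takes 0.05 s, during which the arm holds its last target. There are 200 camera calls.

### The job

Load the film-marking frame on the bench: first lay the black film cassette flat in its bed between the two pins, then take the blue cover plate from the sloping stand and lower it over both pins until it lies flush on the shoulders, and last swing the red clamp arm fully across the plate. Set the cassette and the plate down gently instead of letting them drop, and leave the tape roll and the mug where they are.

Things in the scene. Friction and masses are not known exactly. Their poses are not given: they have to be found in the camera images.
- bed: Film-marking frame, fixed to the bench: grey slab, x -65 to +105, y +-110, 10 mm thick. Origin: on the bench under the middle of the cassette bed, midway between the pins; z up. The bed is the 126 mm gap (along y) between two aluminium shoulders; four stops 8 mm high at y = +-50 mm, inner faces at x = +-32 mm, leave the middle of the long sides open for fingers. Bed floor: 10 mm above the bench.
- bed_seat (a point): Midway between the pins at the height of the shoulder tops (30 mm above the bench), axes as bed. The underside centre of the seated plate belongs here; the underside centre of the seated cassette 20 mm below.
- pin_left (a point): Tip of the steel locating pin at the bed's x = 0, y = +81 mm, 56 mm above the bench. Pin 12 mm thick, last 8 mm tapered to 5 mm; it stands 26 mm out of a shoulder 90 (x) x 36 (y) mm whose top is 30 mm above the bench. Axes as bed.
- pin_right (a point): Tip of the other pin, alike, at the bed's y = -81 mm.
- cassette: Loose black film cassette, a flat box 60 (x) x 120 (y) x 18 mm with two yellow stripes on top, 0.25 kg. Starts flat on the bench. Origin: centre of its underside, z up. It lies in the bed with its length along the bed's y; it fits either end round.
- plate: Loose blue cover plate 90 (x) x 200 (y) x 8 mm, 0.4 kg, with 15 mm through holes at y = +81 and -81 mm (x = 0) and a black bar handle on its upper face. Origin: centre of its underside; z: normal, out of the handle's side. Starts on the sloping stand, inclined 35 degrees, facing up and towards the robot. Fits either way round.
- plate_grip (a point): Middle of the plate's handle, 32 mm above the plate's underside, axes as the plate's. The handle bar is 50 mm long along the plate's x, 18 mm wide along y, and spans 20 to 44 mm above the underside (12 mm of open gap under its middle): grip it across y.
- stand: Wooden sloping stand fixed to the bench, about 110 (x) x 200 (y) mm, its board rising towards its +x at 35 degrees, with a low lip (7 mm) at its lower, -x edge. Origin: on the bench under the middle of the board; the middle of the board's upper face is 75 mm above it.
- clamp (a joint): Angle of the red swing clamp about its upright pivot: 0 = fully across the plate (end stop, arm along the bed's -x), grows as it swings out to at most 2.1 (1.57: along the bed's +y). Stays where left. Arm 60 mm long, 18 mm wide, from 41 to 53 mm above the bench, 3 mm clear of a seated plate.
- clamp_pivot (a point): On the clamp's pivot axis, 41 mm above the bench, at x = +78, y = +50 mm of the bed; axes as bed.
- clamp_knob (a point): Middle of the clamp's upright red knob, 40 mm from the pivot axis along the arm, 82 mm above the bench; the knob is a cylinder 18 mm thick, from 63 to 101 mm above the bench. Axes turn with the arm (the arm points along -x).
- tape: Loose roll of tape lying flat, 96 mm across, 30 mm high. Origin: centre of its underside. Not to be disturbed.
- mug: Loose blue mug, 80 mm across, 90 mm high, handle towards its +y. Origin: centre of its underside. Not to be disturbed.

How it is judged:
On the way, in this order (a step that is already met when the one before it is completed fails the run):
1. the cassette lies flat in its bed between the shoulders and stops, released (horizontal distance between cassette and bed_seat below 0.006 m and z of cassette in the frame of bed below 0.0125 m and angle between cassette's own z axis and vertical below 0.05 rad and angle between the y axis of cassette and the y axis of bed, either way round below 0.12 rad and contact force between the fingers and cassette below 0.3 N), for 0.2 s.
2. the cover plate is over both pins, flush on the shoulders, released, the cassette still in its bed (horizontal distance between plate and bed_seat below 0.005 m and z of plate in the frame of bed between 0.028 and 0.032 m and angle between plate's own z axis and vertical below 0.03 rad and angle between the y axis of plate and the y axis of bed, either way round below 0.06 rad and horizontal distance between cassette and bed_seat below 0.006 m and z of cassette in the frame of bed below 0.0125 m and angle between cassette's own z axis and vertical below 0.05 rad and angle between the y axis of cassette and the y axis of bed, either way round below 0.12 rad and contact force between the fingers and plate below 0.3 N), for 0.2 s.
3. the clamp arm is swung fully across the plate (value of joint clamp below 0.12 rad), for 0.2 s.
At the end, for the whole second after the job is handed in: Cassette flat in the bed (centre within 6 mm, at most 2.5 mm above the slab), cover plate over both pins and flush on the shoulders (centre within 5 mm, height within 2 mm, level within 0.03 rad), both released and at rest; clamp within 0.12 rad of closed (all of step 2 and linear speed of each of plate, cassette below 0.02 m/s and contact force between the fingers and cassette below 0.3 N and value of joint clamp below 0.12 rad); the robot touches nothing.
It fails at once if the tape roll is moved more than 30 mm (distance of tape from where it was at the start of the episode above 0.03 m).
It fails at once if the mug is moved more than 30 mm or tipped (distance of mug from where it was at the start of the episode above 0.03 m or angle between mug's own z axis and vertical above 0.4 rad).
It fails at once if the cover plate is dropped onto the frame (faster than 0.4 m/s just above it) (horizontal distance between plate and bed_seat below 0.04 m and z of plate in the frame of bed below 0.065 m and linear speed of plate above 0.4 m/s).
It fails at once if the cassette is dropped into the bed (faster than 0.4 m/s just above it) (horizontal distance between cassette and bed_seat below 0.04 m and z of cassette in the frame of bed below 0.035 m and linear speed of cassette above 0.4 m/s).
It also fails if it takes over 72 s, if anything falls off the work surface, if the arm or the gripper's body presses on something with over 40 N, if the wrist force passes 120 N, or if a joint passes its speed limit or range.

## Working session

There is one attempt and no reset: what is moved stays moved. The work goes in short steps, each a Python script; the robot and the scene stay as the last script left them, time stands still between calls to the robot, and variables do not carry over. Pictures are saved under pics/ and viewed, at most 10 in all, crops included, and the job is handed in when it is done.

```bash
mkdir -p pics; ls; cat > h.py <<'E'
import numpy as np, cv2, json, pickle
from bench import bot, jaws, kin, status, eyes, ticket
def snap(cam,name):
    d=eyes.capture(cam); cv2.imwrite(f'pics/{name}.png',d['img'][:,:,::-1]); pickle.dump(d,open(f'pics/{name}.pkl','wb')); return d
def load(n): return pickle.load(open(f'pics/{n}.pkl','rb'))
def P(d):
    K=np.array([[d['fx'],0,d['cx']],[0,d['fy'],d['cy']],[0,0,1]]); return K@np.array(d['camera_from_world'])[:3]
def proj(d,X):
    q=P(d)@np.append(X,1); return q[:2]/q[2]
def tri(obs):
    A=[]
    for d,(u,v) in obs:
        p=P(d); A+= [(u*p[2]-p[0])/np.linalg.norm(p[2,:3]),(v*p[2]-p[1])/np.linalg.norm(p[2,:3])]
    x=np.linalg.svd(np.array(A))[2][-1]; X=x[:3]/x[3]
    return X, [np.round(proj(d,X)-np.array(uv),1).tolist() for d,uv in obs]
def onz(d,uv,z):
    p=P(d); A=np.array([uv[0]*p[2]-p[0],uv[1]*p[2]-p[1]]); b=-(A[:,3]+A[:,2]*z)
    return np.append(np.linalg.solve(A[:,:2],b),z)
E
python3 - <<'E'
from h import *
a=snap('scene','scene0');b=snap('side','side0');snap('wrist','wrist0')
s=status.sense();print(s['clock'],s['tcp_rot'],bot.grip_point_offset)
for d in(a,b):print(d['fx'],np.round(np.linalg.inv(d['camera_from_world'])[:3],2).tolist())
for n in('scene0','side0'):
    cv2.imwrite(f'pics/{n}b.png',cv2.resize(cv2.imread(f'pics/{n}.png'),(800,600),interpolation=cv2.INTER_CUBIC))
E
```

```text
pics
0.15 [ 9.91509460e-01  1.30033627e-01  5.03432294e-05 -4.94910314e-04] 0.0187
397.0119041699144 [[0.21, 0.7, -0.68, 1.21], [0.98, -0.16, 0.14, -0.12], [-0.02, -0.7, -0.72, 0.74]]
417.45239833891844 [[-0.9, -0.21, 0.39, 0.22], [-0.44, 0.45, -0.77, 0.82], [-0.01, -0.87, -0.5, 0.62]]
```

View pics/scene0b.png

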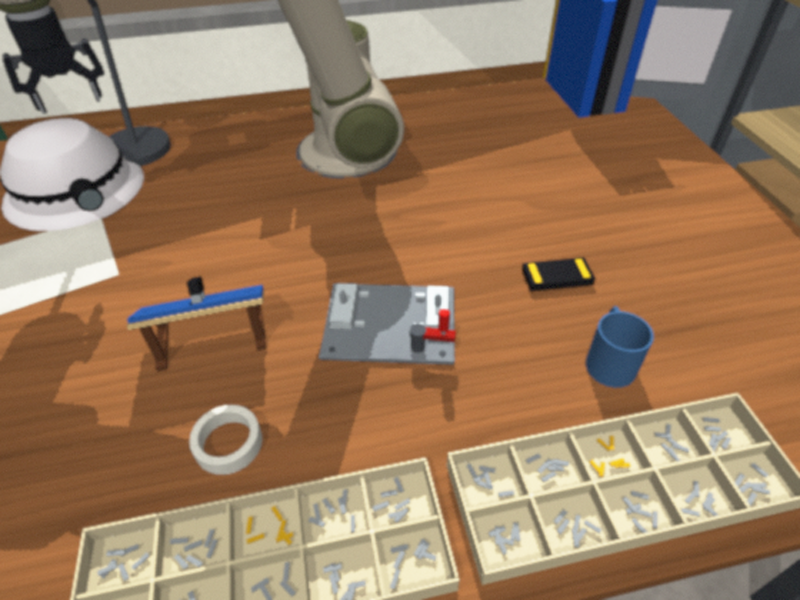

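View pics/side0b.png

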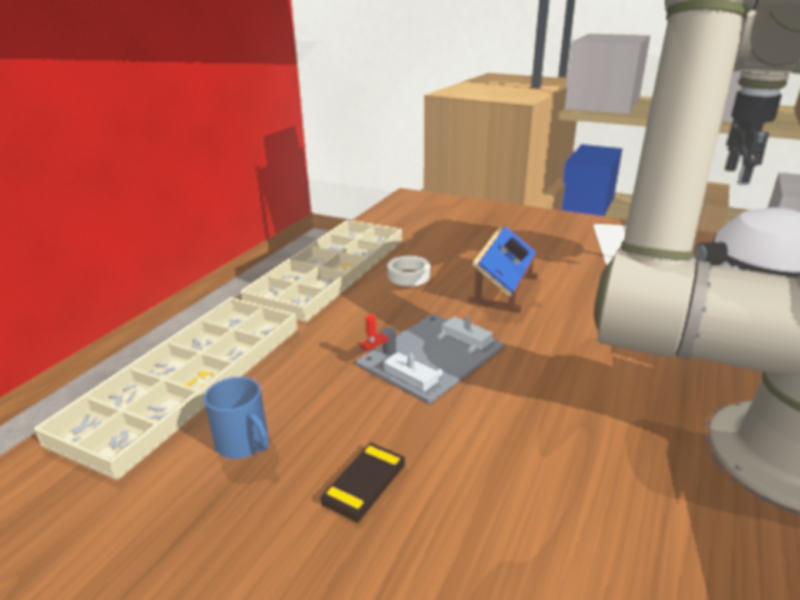

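The scene view (800x600) shows the cassette centre at about (558,270), the pins at (344,290) and (437,293), the clamp knob at (444,318) and the plate handle at (196,285). In the side view the cassette is at (364,480), the pins at (412,357) and (468,322), and the handle at (516,246).

```bash
python3 - <<'E'
from h import *
a,b,w=load('scene0'),load('side0'),load('wrist0')
s=.7
for n,p,q in [('cas',(558,270),(364,480)),('pinL',(437,293),(412,357)),('pinR',(344,290),(468,322)),('knob',(444,318),(372,330)),('handle',(196,285),(516,246))]:
    X,r=tri([(a,np.array(p)*s),(b,np.array(q)*s)]);print(n,X.round(3),r)
for n,p in [('tape',(226,438)),('mug',(615,375))]: print(n,onz(a,np.array(p)*s,0.01).round(3))
from scipy.spatial.transform import Rotation as R
st=status.sense();T=np.eye(4);T[:3,:3]=R.from_quat(st['tcp_rot']).as_matrix();T[:3,3]=st['eef_pos']
print(w['fx'],(np.array(w['camera_from_world'])@T).round(3).tolist()); print(T.round(3).tolist())
E
```

```text
cas [0.529 0.318 0.012] [[0.1, 0.1], [0.1, -0.0]]
pinL [0.571 0.075 0.049] [[-0.0, -0.0], [-0.0, 0.0]]
pinR [ 0.527 -0.077  0.047] [[0.4, 0.4], [0.4, -0.3]]
knob [0.651 0.064 0.076] [[0.1, 0.1], [0.1, -0.1]]
handle [ 0.513 -0.311  0.103] [[-0.8, -1.0], [-0.6, 0.7]]
tape [ 0.748 -0.285  0.01 ]
mug [0.769 0.31  0.01 ]
292.47238607457126 [[0.0, 1.0, 0.001, 0.0], [-0.955, 0.0, -0.297, 0.022], [-0.297, -0.0, 0.955, 0.184], [0.0, 0.0, 0.0, 1.0]]
[[0.966, 0.258, -0.0, 0.135], [0.258, -0.966, 0.001, -0.507], [0.0, -0.001, -1.0, 0.205], [0.0, 0.0, 0.0, 1.0]]
```

```bash
cat >> h.py <<'E'
from scipy.spatial.transform import Rotation as R
def down(a): return R.from_matrix(np.array([[np.cos(a),np.sin(a),0],[np.sin(a),-np.cos(a),0],[0,0,-1.]])).as_quat()
def look(t,a,h,name,dy,back=.05):
    x=np.array([np.cos(a),np.sin(a),0]);y=np.array([np.sin(a),-np.cos(a),0])
    bot.reach((np.array([t[0],t[1],0])-back*x+dy*y+[0,0,h]).tolist(),down(a).tolist()); snap('wrist',name)
E
python3 - <<'E'
from h import *
look((.513,-.311),-.2,.25,'p1',.06)
look((.513,-.311),-.2,.25,'p2',-.06)
look((.549,0),-.28,.19,'b1',.06)
look((.549,0),-.28,.19,'b2',-.06)
look((.529,.318),.3,.15,'c1',.06)
look((.529,.318),.3,.15,'c2',-.06)
print(status.sense()['clock'])
for k in 'pbc':
    im=[cv2.imread(f'pics/{k}{i}.png') for i in(1,2)]
    cv2.imwrite(f'pics/{k}t.png',np.vstack([cv2.resize(i[0:300],None,fx=1.0,fy=1.0) for i in im]))
E
```

```text
5.0167
```

View pics/bt.png

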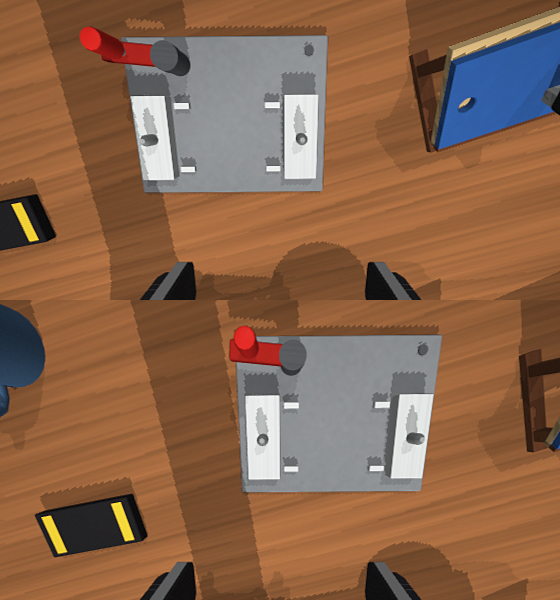

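View pics/pt.png

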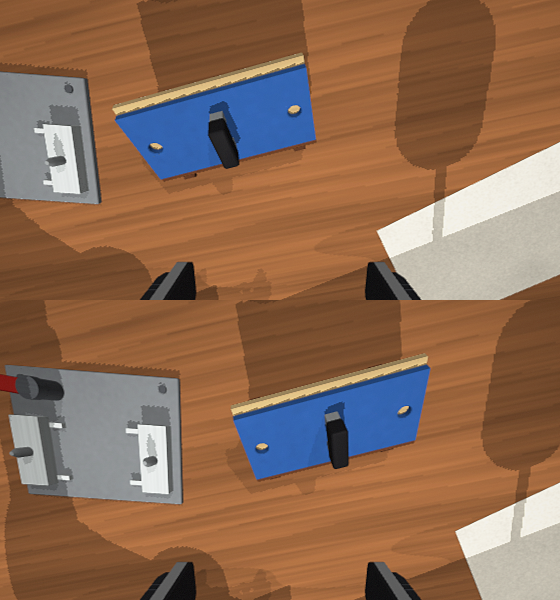

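In b1 the slab corners are at (145,192), (322,191) and (327,36), with pin tips near (143,140) and (302,140). In p1 the plate's blue face corners are at (115,118), (305,66), (316,141) and (163,181), and the holes at (156,147) and (294,110). b2 and p2 show the same from the other side. Next I refine these to sub-pixel and fit the poses.

```bash
cat > fit.py <<'E'
from h import *
from scipy.optimize import least_squares
def sub(n,pts,w=4):
    g=cv2.cvtColor(load(n)['img'],cv2.COLOR_RGB2GRAY)
    p=np.array(pts,np.float32).reshape(-1,1,2)
    q=cv2.cornerSubPix(g,p.copy(),(w,w),(-1,-1),(3,50,.01)).reshape(-1,2)
    return q
def fit(obs,L,x0):
    ds={n:load(n) for n in obs}
    def res(x):
        Rm=R.from_rotvec(x[3:]).as_matrix()
        return np.concatenate([proj(ds[n],Rm@np.array(l)/1+x[:3])-uv for n in obs for l,uv in zip(L[n],obs[n])])
    return least_squares(res,x0,loss='soft_l1',f_scale=1.),res
E
python3 - <<'E'
from fit import *
m=.001
# bed
bl={'b1':[(145,192),(322,191),(327,36),(285,95),(318,95),(316,179),(284,179)],'b2':[(242,192),(421,190),(441,35),(246,96),(280,96),(280,179),(248,180)]}
S=[(-65,110,10),(-65,-110,10),(105,-110,10)]
L={'b1':np.array(S+[(45,-63,30),(45,-99,30),(-45,-99,30),(-45,-63,30)])*m,'b2':np.array(S+[(45,99,30),(45,63,30),(-45,63,30),(-45,99,30)])*m}
o={n:sub(n,p,3) for n,p in bl.items()}
for n in o: print(n,(o[n]-bl[n]).round(1).tolist())
r,res=fit(o,L,[.549,0,0,0,0,-.28]);print('bed',r.x.round(4),res(r.x).reshape(-1,2).round(1).tolist())
Rm=R.from_rotvec(r.x[3:]).as_matrix()
for n in o:
    print(n,'pins',[proj(load(n),Rm@np.array([0,s*.081,.056])+r.x[:3]).round(1).tolist() for s in(1,-1)],'knob90',proj(load(n),Rm@np.array([.078,.09,.101])+r.x[:3]).round(1))
# plate
pl={'p1':[(115,118),(305,66),(316,141),(163,181)],'p2':[(232,116),(429,67),(414,141),(258,181)]}
C=np.array([(45,100,8),(45,-100,8),(-45,-100,8),(-45,100,8)])*m
H=np.array([(0,81,8),(0,-81,8)])*m
hole={'p1':[(156,147),(294,110)],'p2':[(262,148),(404,111)]}
o={n:sub(n,p,3) for n,p in pl.items()}
for n in o: print(n,(o[n]-pl[n]).round(1).tolist())
x0=np.r_[.51,-.31,.08,(R.from_euler('z',-.05)*R.from_euler('y',-35,degrees=True)).as_rotvec()]
r,res=fit(o,{n:C for n in o},x0);print('plate',r.x.round(4),res(r.x).reshape(-1,2).round(1).tolist(),R.from_rotvec(r.x[3:]).as_euler('ZYX',degrees=True))
Rm=R.from_rotvec(r.x[3:]).as_matrix()
for n in o: print('holes',[proj(load(n),Rm@h+r.x[:3]).round(1).tolist() for h in H],hole[n])
# cassette
cs={}
for n in('c1','c2','b2'):
    hsv=cv2.cvtColor(load(n)['img'],cv2.COLOR_RGB2HSV); mk=cv2.inRange(hsv,(22,150,120),(35,255,255))
    k,_,st,ce=cv2.connectedComponentsWithStats(mk); cs[n]=sorted([ce[i].tolist()+[int(st[i][4])] for i in range(1,k) if st[i][4]>60]); print(n,np.round(cs[n],1).tolist())
for i in(0,-1): print('stripe',tri([(load(n),cs[n][i][:2]) for n in('c1','c2')]))
E
```

```text
b1 [[-0.5, -0.4], [-1.3, -0.3], [-1.0, -0.8], [-1.3, -0.4], [-0.7, -0.8], [-0.7, -1.1], [0.2, -0.8]]
b2 [[0.0, 0.0], [-1.3, 0.6], [0.2, 0.4], [-0.8, -0.5], [-1.5, -1.2], [-0.7, -0.3], [0.1, -1.2]]
bed [ 0.5536 -0.0036 -0.0037 -0.0029  0.0018 -0.2725] [[0.1, 0.4], [1.1, 0.1], [1.1, 0.2], [-0.2, -0.0], [0.1, 0.1], [-0.1, 0.1], [-0.3, -0.0], [-0.3, -0.3], [-0.2, -0.1], [-0.4, -0.5], [-0.4, -0.2], [0.2, 0.3], [0.1, -0.1], [0.0, 0.1]]
b1 pins [[143.6, 140.8], [301.5, 139.5]] knob90 [92.9 45. ]
b2 pins [[261.3, 140.3], [419.9, 139.2]] knob90 [243.8  44.1]
p1 [[0.0, 0.0], [0.0, 0.0], [0.8, 0.6], [0.2, 0.4]]
p2 [[1.0, -0.8], [0.7, 0.4], [-0.5, 1.6], [-0.7, 0.5]]
plate [ 0.5294 -0.3112  0.0744  0.008  -0.5284  0.0424] [[0.7, -0.1], [0.8, 0.3], [-0.2, 0.2], [-2.9, -0.4], [0.1, 3.0], [-0.8, -0.5], [3.2, -0.3], [-0.9, -0.3]] [  2.54998259 -30.2770622   -0.22117671]
holes [[155.8, 148.5], [294.8, 112.3]] [(156, 147), (294, 110)]
holes [[262.0, 148.8], [404.7, 112.9]] [(262, 148), (404, 111)]
c1 [[179.2, 125.7, 694.0], [264.2, 160.1, 626.0]]
c2 [[301.8, 125.4, 697.0], [382.6, 160.0, 631.0]]
b2 [[53.8, 234.0, 394.0], [122.3, 221.1, 410.0]]
stripe (array([0.53655689, 0.36020735, 0.01918682]), [[-0.0, -0.0], [0.0, 0.0]])
stripe (array([0.52868095, 0.27064029, 0.01912089]), [[0.0, 0.0], [0.0, -0.0]])
```

View pics/ct.png

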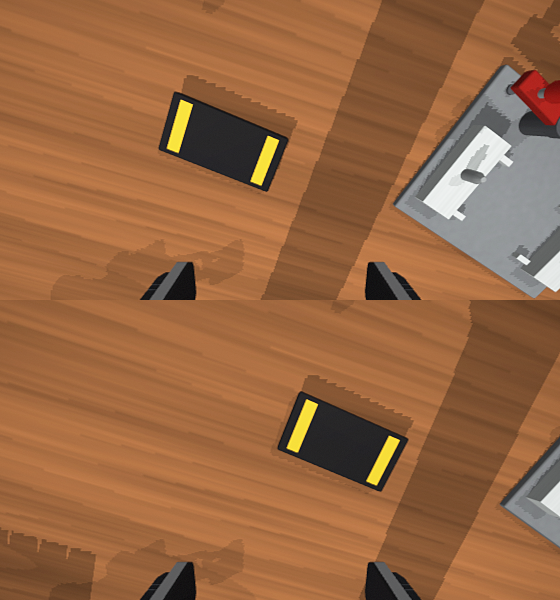

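Cassette: the stripes triangulate to a top height of 19 mm (nominal 18), with the centre at (0.5326, 0.3154) and yaw -0.088. I refit the bed flat on the bench, then grasp.

```bash
python3 - <<'E'
from fit import *
m=.001
bl={'b1':[(145,192),(322,191),(327,36),(285,95),(318,95),(316,179),(284,179)],'b2':[(242,192),(421,190),(441,35),(246,96),(280,96),(280,179),(248,180)]}
S=[(-65,110,10),(-65,-110,10),(105,-110,10)]
L={'b1':np.array(S+[(45,-63,30),(45,-99,30),(-45,-99,30),(-45,-63,30)])*m,'b2':np.array(S+[(45,99,30),(45,63,30),(-45,63,30),(-45,99,30)])*m}
o={n:sub(n,p,3) for n,p in bl.items()}
def res(x,z=0):
    Rm=R.from_euler('z',x[2]).as_matrix()
    return np.concatenate([proj(load_[n],Rm@l+[x[0],x[1],z])-uv for n in o for l,uv in zip(L[n],o[n])])
load_={n:load(n) for n in o}
for z in(0,):
    r=least_squares(res,[.55,0,-.27],loss='soft_l1');print(r.x.round(4),r.cost,np.abs(res(r.x)).max())
x,y,th=r.x
for a,b in((1.4827,th+np.pi/2),(1.4827-np.pi,th-np.pi/2)):
    print(a,b,np.round(kin.ik([.5326,.3154,.001],down(a).tolist()),2),np.round(kin.ik([x,y,.012],down(b).tolist()),2))
a=1.4827-np.pi if abs(kin.ik([.5326,.3154,.001],down(1.4827-np.pi).tolist())[5])<abs(kin.ik([.5326,.3154,.001],down(1.4827).tolist())[5]) else 1.4827
print('a',a)
bot.reach([.5326,.3154,.08],down(a).tolist())
print(bot.move_linear([.5326,.3154,.001],v=.12,force_limit=15))
jaws.clamp(40); s=status.sense();print(s['eef_pos'],s['grip_width'],s['gripper_force'],s['clock'])
bot.move_linear([.5326,.3154,.2],v=.2)
bot.reach([x,y,.18],down(a+th+.088).tolist())
s=status.sense();print(s['eef_pos'],s['grip_width'],s['gripper_force'],s['clock'])
snap('wrist','h1'); np.save('bed.npy',r.x)
cv2.imwrite('pics/h1b.png',cv2.resize(cv2.imread('pics/h1.png'),(800,600),interpolation=cv2.INTER_CUBIC))
E
```

```text
[ 0.5538 -0.0034 -0.2728] 6.813910487690825 1.5855529855546706
1.4827 1.297958283648223 [ 0.35  0.73  1.4  -0.    1.01  0.43] [-0.22  0.6   1.62 -0.    0.93  0.06]Traceback (most recent call last):
  File "<stdin>", line 15, in <module>
    return _wrapfunc(a, 'round', decimals=decimals, out=out)
    return _wrapit(obj, method, *args, **kwds)
    result = getattr(arr, method)(*args, **kwds)
TypeError: unsupported operand type(s) for *: 'NoneType' and 'float'
```

```bash
python3 - <<'E'
from h import *
x,y,th=.5538,-.0034,-.2728; np.save('bed.npy',[x,y,th]); a=1.4827
bot.reach([.5326,.3154,.08],down(a).tolist())
print(bot.move_linear([.5326,.3154,.001],v=.12,force_limit=15))
jaws.clamp(40); s=status.sense();print(s['eef_pos'],s['grip_width'],s['gripper_force'],s['clock'])
bot.move_linear([.5326,.3154,.2],v=.2)
bot.reach([x,y,.18],down(th+np.pi/2).tolist())
s=status.sense();print(s['eef_pos'],s['grip_width'],s['gripper_force'],s['clock'])
snap('wrist','h1')
cv2.imwrite('pics/h1b.png',cv2.resize(cv2.imread('pics/h1.png'),(800,600),interpolation=cv2.INTER_CUBIC))
E
```

```text
False
[0.53260573 0.31540993 0.00099678] -0.001316787539116499 0.0 7.775
[ 0.55392053 -0.00242784  0.17999382] 0.0006417859616945437 0.0 10.1333
```

View pics/h1b.png

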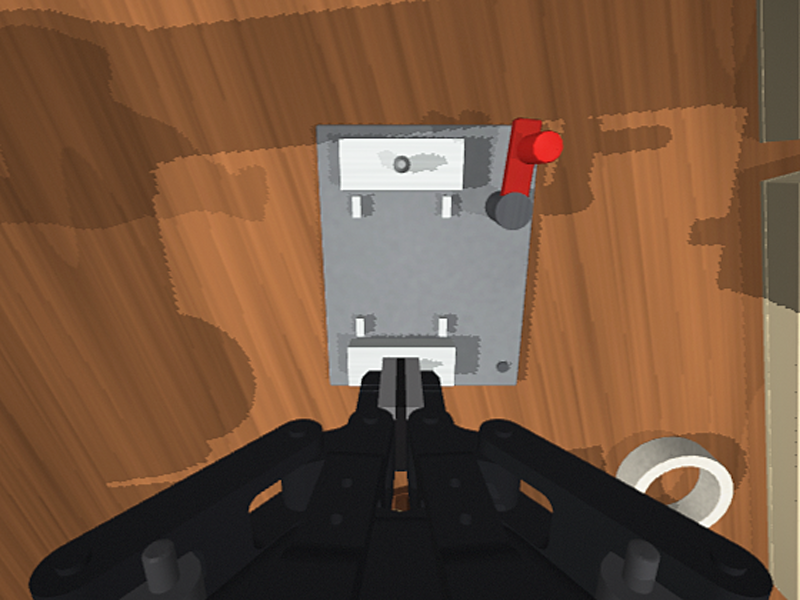

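The gripper shut on nothing: the fingers are closed at (400,370) in the picture and no cassette is held. I'll find where it is.

```bash
python3 - <<'E'
from h import *
a=snap('scene','scene1');b=snap('side','side1')
for n in('scene','side'):
  for k in '01':
    hsv=cv2.cvtColor(load(n+k)['img'],cv2.COLOR_RGB2HSV); mk=cv2.inRange(hsv,(22,150,120),(35,255,255))
    c,_,st,ce=cv2.connectedComponentsWithStats(mk); print(n+k,[(ce[i].round(1).tolist(),int(st[i][4])) for i in range(1,c) if st[i][4]>30])
A=a['img'][120:300,320:500,::-1];B=b['img'][250:400,180:330,::-1]
cv2.imwrite('pics/look2.png',np.hstack([cv2.resize(A,(400,400)),cv2.resize(B,(400,400))]))
s=status.sense();print(s['force'],s['tcp_rot'])
E
```

```text
scene0 [([407.6, 187.5], 83), ([374.1, 190.8], 93), ([433.5, 324.2], 51), ([418.9, 327.4], 43), ([197.4, 370.1], 95)]
scene1 [([407.6, 187.6], 85), ([374.1, 190.8], 93), ([425.6, 310.9], 35), ([433.5, 324.2], 51), ([418.9, 327.3], 42), ([197.5, 370.7], 107)]
side0 [([267.1, 318.2], 165), ([241.2, 347.8], 197)]
side1 [([267.3, 318.3], 168), ([241.2, 347.9], 200)]
[-0.24494449  0.2979007  -0.39059269] [ 7.96187202e-01  6.05050358e-01  5.72435276e-05 -1.05917125e-05]
```

View pics/look2.png

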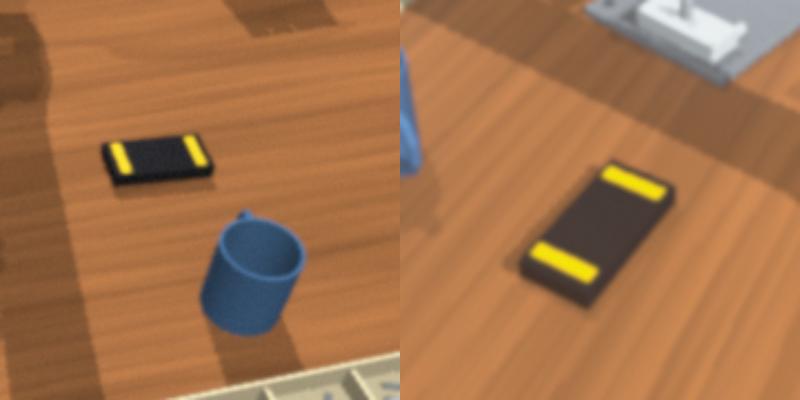

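```bash
python3 - <<'E'
from h import *
a,b=load('scene1'),load('side1')
for p,q in(((407.6,187.6),(241.2,347.9)),((374.1,190.8),(267.3,318.3))): print(tri([(a,p),(b,q)]))
print('tcp',[proj(d,[.5539,-.0024,.18]).round() for d in(a,b)])
s=status.sense();print(s['eef_pos'],s['grip_width'])
jaws.release();print(status.sense()['grip_width'])
jaws.clamp(40);print(status.sense()['grip_width'],status.sense()['gripper_force'],status.sense()['clock'])
jaws.release();w=snap('wrist','w9');s=status.sense();print(s['grip_width'],s['clock'])
im=[a['img'][60:360,130:430],b['img'][100:400,180:480]]
cv2.imwrite('pics/look3.png',np.hstack([cv2.resize(i[:,:,::-1],(400,400)) for i in im]))
E
```

```text
(array([0.53620462, 0.35993662, 0.01606433]), [[-0.6, -0.3], [-0.8, 0.3]])
(array([0.52786816, 0.27021291, 0.01603668]), [[-0.4, -0.3], [-0.6, 0.3]])
tcp [array([272., 164.]), array([309., 189.])]
[ 0.55393837 -0.00236606  0.17999045] -0.0008871431696461354
0.9974164706241302
-0.006263512141558472 0.0 11.8333
0.9973393350263663 12.6667
```

View pics/look3.png

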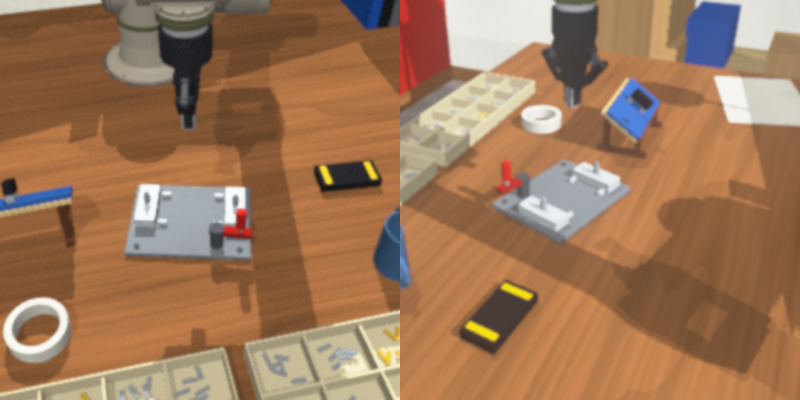

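The fingertips appear about 10 px higher than the reported TCP projects in both fixed views, roughly 30 mm. That explains the fingers closing above the cassette. I'll probe the bench with the fingers shut to calibrate the tip height.

```bash
python3 - <<'E'
from h import *
jaws.clamp(40)
q=down(1.4827).tolist()
bot.reach([.47,.19,.04],q)
for z in(.01,-.03):
    try: h=bot.move_linear([.47,.19,z],v=.04,force_limit=4)
    except bot.PlanningError as e: print(e);break
    s=status.sense();print(z,h,s['eef_pos'],s['force'],s['clock'])
    if h: break
a=snap('scene','scene2')
bot.move_linear([.47,.19,.1],v=.2); jaws.release()
s=status.sense();print(s['eef_pos'],s['clock'])
E
```

```text
0.01 False [0.47015169 0.19003485 0.01017717] [-0.04949122 -0.37246478 -0.03514416] 15.325
-0.03 True [ 0.46978244  0.18993904 -0.02605473] [-2.62443188 -0.66231747  9.18364944] 16.1667
[0.46998338 0.18998932 0.09999447] 17.7833
```

The bench contact shows the real tips are about 25 mm behind the reported TCP along the tool axis, with no visible sideways offset. I'll use that offset for every move from here on.

```bash
cat >> h.py <<'E'
D=.025   # real shut-tip point lies D behind the reported TCP
E
python3 - <<'E'
from h import *
x,y,th=np.load('bed.npy'); a=1.4827
bot.reach([.5326,.3154,.06],down(a).tolist())
print(bot.move_linear([.5326,.3154,.0015-D],v=.08,force_limit=12))
jaws.clamp(40); s=status.sense();print(s['eef_pos'],s['grip_width'],s['gripper_force'],s['clock'])
if s['grip_width']>.4:
    bot.move_linear([.5326,.3154,.16],v=.2)
    bot.reach([x,y,.16],down(th+np.pi/2).tolist()); bot.hold(.3)
    s=status.sense();print(s['eef_pos'],s['grip_width'],s['gripper_force'],s['clock'])
    snap('wrist','h2'); cv2.imwrite('pics/h2b.png',cv2.resize(cv2.imread('pics/h2.png'),(800,600),interpolation=cv2.INTER_CUBIC))
E
```

```text
False
[ 0.53298607  0.31552614 -0.022827  ] 0.6876128173093288 44.16195809841156 19.975
[ 0.5538439  -0.00280827  0.15996853] 0.6895933776916496 43.51078748703003 22.5583
```

View pics/h2b.png

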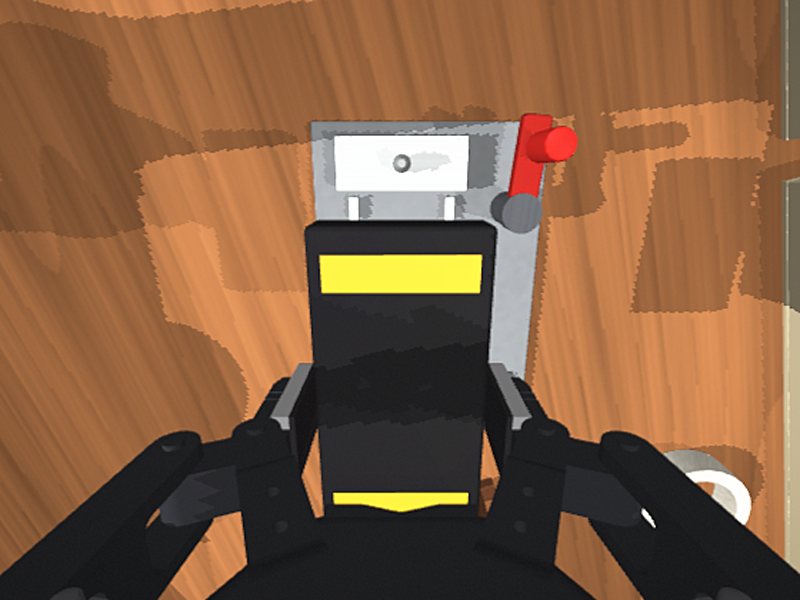

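```bash
python3 - <<'E'
from fit import *
x,y,th=np.load('bed.npy');Rb=R.from_euler('z',th).as_matrix()
B=lambda p:Rb@(np.array(p)*.001)+[x,y,0]
C=[(-45,99,30),(45,99,30),(45,63,30),(-45,63,30),(-65,110,10)]
rd={'h1':[(340,138),(464,138),(463,190),(340,190),(317,126)],'h2':[(335,136),(468,136),(469,190),(336,190),(311,122)]}
for n in rd:
    d=load(n);o=sub(n,np.array(rd[n])*.7,3)
    pr=np.array([proj(d,B(c)) for c in C]);print(n,(pr-o).round(1).tolist(),'pin',proj(d,B((0,81,56))),)
    f=lambda v:np.concatenate([proj(d,Rb@R.from_euler('z',v[2]).as_matrix()@(np.array(c)*.001)+[x+v[0],y+v[1],0])-u for c,u in zip(C,o)])
    r=least_squares(f,[0,0,0],loss='soft_l1',f_scale=.5);print('bed shift',r.x.round(4),f(r.x).round(1))
print('pin seen',np.array([402,163])*.7)
d=load('h2');hsv=cv2.cvtColor(d['img'],cv2.COLOR_RGB2HSV); mk=cv2.inRange(hsv,(22,150,120),(35,255,255))
c,_,st,ce=cv2.connectedComponentsWithStats(mk)
s=status.sense();Rt=R.from_quat(s['tcp_rot']).as_matrix();t=np.array(s['eef_pos'])
for i in range(1,c):
    if st[i][4]>500: 
        X=onz(d,ce[i],t[2]+.0408);print('stripe tool',(Rt.T@(X-t)).round(4),st[i].tolist())
E
```

```text
h1 [[-0.5, -1.0], [0.5, -0.4], [-0.0, 0.4], [0.2, 0.1], [-1.1, -1.1]] pin [280.70054194 114.35669243]
bed shift [ 0.0004 -0.0006  0.0059] [-0.5 -0.3  0.5 -0.2  0.1  0.6  0.4  0.7 -1.1 -0.3]
h2 [[-0.4, -0.7], [0.4, -0.3], [-0.4, 0.9], [0.4, 0.6], [-1.2, -1.0]] pin [280.70234113 113.55910737]
bed shift [ 0.0006 -0.0003  0.0055] [-0.2 -0.2  0.5 -0.4 -0.1  0.8  0.8  1.  -1.2 -0.4]
pin seen [281.4 114.1]
stripe tool [ 0.045  -0.0001 -0.0408] [224, 178, 114, 27, 2989]
stripe tool [-0.0427 -0.0002 -0.0408] [233, 345, 95, 13, 896]
```

Bed and in-hand cassette agree within 1 mm, so I place it.

```bash
python3 - <<'E'
from h import *
x,y,th=np.load('bed.npy');x+=.0003;y-=.0005
bot.move_linear([x,y,.03],v=.15); 
print(bot.move_linear([x,y,-.013],v=.05,force_limit=8));s=status.sense();print(s['eef_pos'],s['force'],s['clock'])
if s['eef_pos'][2]<-.009:
    jaws.release(); bot.move_linear([x,y,.14],v=.25)
    snap('wrist','h3');d=load('h3');hsv=cv2.cvtColor(d['img'],cv2.COLOR_RGB2HSV); mk=cv2.inRange(hsv,(22,150,120),(35,255,255))
    c,_,st,ce=cv2.connectedComponentsWithStats(mk)
    Rb=R.from_euler('z',th).as_matrix()
    for i in range(1,c):
        if st[i][4]>200: print('stripe bed',(Rb.T@(onz(d,ce[i],.028)-[x,y,0])).round(4),st[i].tolist())
# plate corners from blue mask, earlier pictures
for n in('p1','p2'):
    hsv=cv2.cvtColor(load(n)['img'],cv2.COLOR_RGB2HSV); mk=cv2.inRange(hsv,(104,150,60),(122,255,255))
    cn=max(cv2.findContours(mk,0,2)[0],key=cv2.contourArea);h=cv2.convexHull(cn)
    print(n,cv2.approxPolyDP(h,4,True).reshape(-1,2).tolist(), 'V along row',[int(v) for v in cv2.cvtColor(load(n)['img'],cv2.COLOR_RGB2HSV)[120,285 if n=='p1' else 395:325 if n=='p1' else 435,2]])
print(status.sense()['clock'])
E
```

```text
True
[ 0.55361965 -0.00380979 -0.01282304] [-2.0614174   0.3073212   5.38252557] 24.45
stripe bed [-0.0013  0.045   0.028 ] [254, 147, 55, 13, 703]
stripe bed [-0.0008 -0.045   0.028 ] [257, 236, 49, 11, 539]
p1 [[314, 139], [161, 178], [115, 120], [304, 65]] V along row [179, 178, 179, 178, 178, 178, 177, 176, 176, 176, 177, 175, 175, 175, 176, 177, 177, 176, 178, 177, 177, 177, 177, 178, 176, 177, 181, 173, 123, 166, 161, 159, 159, 160, 160, 160, 162, 161, 161, 161]
p2 [[429, 68], [414, 139], [256, 177], [235, 116]] V along row [176, 175, 175, 175, 173, 167, 173, 174, 175, 174, 173, 174, 173, 174, 174, 176, 175, 176, 177, 175, 177, 177, 177, 182, 148, 168, 166, 163, 163, 162, 162, 163, 163, 163, 162, 162, 162, 158, 158, 157]
25.6583
```

```bash
python3 - <<'E'
from fit import *
o={'p1':[(115,119.5),(304.5,65.5),(315,140.5),(162,180),(156,147),(294.5,110.5)],'p2':[(233.5,115.5),(429.5,67.5),(414.5,140.5),(257,179.5),(262.3,148),(404.5,111)]}
# refine holes: dark/bright non-blue blob centre in the plate
for n in o:
    hsv=cv2.cvtColor(load(n)['img'],cv2.COLOR_RGB2HSV); mk=255-cv2.inRange(hsv,(104,150,60),(122,255,255))
    c,_,st,ce=cv2.connectedComponentsWithStats(mk)
    for k in(4,5):
        i=min(range(1,c),key=lambda i:np.hypot(*(ce[i]-o[n][k]))); 
        print(n,k,ce[i].round(1),st[i][2:].tolist())
        if st[i][4]<400:o[n][k]=tuple(ce[i])
C=np.array([(45,100,8),(45,-100,8),(-45,-100,8),(-45,100,8),(0,81,8),(0,-81,8)])*.001
x0=np.r_[.51,-.31,.08,(R.from_euler('z',.04)*R.from_euler('y',-35,degrees=True)).as_rotvec()]
r,res=fit({n:np.array(v) for n,v in o.items()},{n:C for n in o},x0);print('free',r.x.round(4),r.cost,res(r.x).reshape(-1,2).round(1).tolist(),R.from_rotvec(r.x[3:]).as_euler('ZYX',degrees=True))
ld={n:load(n) for n in o}
def f(v):
    Rm=(R.from_euler('z',v[3])*R.from_euler('y',-35,degrees=True)).as_matrix()
    return np.concatenate([proj(ld[n],Rm@c+v[:3])-u for n in o for c,u in zip(C,o[n])])
r=least_squares(f,[.51,-.31,.08,.04],loss='soft_l1');print('35deg',r.x.round(4),r.cost,f(r.x).reshape(-1,2).round(1).tolist())
Rm=(R.from_euler('z',r.x[3])*R.from_euler('y',-35,degrees=True)).as_matrix()
g=Rm@[0,0,.032]+r.x[:3];print('grip',g,'normal',Rm[:,2]); np.save('plate.npy',r.x)
# handle top-end check & ik for grasp: tool z=-normal, tool y = +-plate y
for sgn in(1,-1):
    T=np.stack([sgn*Rm[:,0],-sgn*Rm[:,1],-Rm[:,2]],1)
    for h in(.08,0): 
        q=kin.ik((g+T[:,2]*(.0187+D-h)).tolist(),R.from_matrix(T).as_quat().tolist());print(sgn,h,None if q is None else np.round(q,2))
th=np.load('bed.npy')[2];x,y=np.load('bed.npy')[:2]
for a in(th,th+np.pi): 
    q=kin.ik([x,y,.06],down(a).tolist()); print(a,None if q is None else np.round(q,2))
E
```

```text
p1 4 [155.4 146. ] [14, 7, 77]
p1 5 [293.6 109.1] [13, 10, 95]
p2 4 [261.1 146.2] [13, 8, 72]
p2 5 [402.7 109.8] [13, 9, 74]
free [ 0.5313 -0.3108  0.0721  0.0123 -0.5548  0.0412] 10.988625535728008 [[0.5, -2.7], [0.6, -0.1], [0.5, -0.8], [-1.8, -1.2], [0.3, 0.8], [0.4, 1.7], [-0.9, 1.7], [-1.8, -1.4], [0.3, -0.4], [-1.2, -0.4], [0.2, 1.0], [0.6, 1.5]] [  2.41564398 -31.79376562   0.03272104]
35deg [ 0.5317 -0.3109  0.0727  0.0472] 13.485188448210197 [[-0.0, -0.9], [1.0, 0.5], [0.3, -2.5], [-1.3, -2.2], [0.4, 1.2], [0.5, 1.3], [-0.8, 3.5], [-0.6, -0.8], [-0.3, -2.0], [-1.0, -1.5], [0.4, 1.4], [0.8, 1.1]]
grip [ 0.51332168 -0.31171819  0.09894411] normal [-0.57293773 -0.0270608   0.81915204]
1 0.08 [-1.02  0.33  1.85  0.77  0.81 -0.  ]
1 0 [-0.94  0.5   1.8   0.87  0.67 -0.07]
-1 0.08 None
-1 0 None
-0.2728 [-0.22  0.53  1.59 -0.    1.03  1.63]
2.868792653589793 [-0.22  0.53  1.59 -0.    1.03 -1.52]
```

```bash
cat > pl.py <<'E'
from fit import *
def blue(n):
    d=load(n);hsv=cv2.cvtColor(d['img'],cv2.COLOR_RGB2HSV); mk=cv2.inRange(hsv,(104,150,60),(122,255,255))
    cn=max(cv2.findContours(mk,0,2)[0],key=cv2.contourArea);hu=cv2.convexHull(cn)
    print(n,'hull',cv2.approxPolyDP(hu,4,True).reshape(-1,2).tolist(),cv2.contourArea(cn))
    c,_,st,ce=cv2.connectedComponentsWithStats(255-mk)
    for i in range(1,c):
        if 40<st[i][4]<900: print(' blob',ce[i].round(1).tolist(),st[i].tolist())
E
python3 - <<'E'
from pl import *
v=np.load('plate.npy');Rm=(R.from_euler('z',v[3])*R.from_euler('y',-35,degrees=True)).as_matrix()
g=Rm@[0,0,.032]+v[:3];T=np.stack([Rm[:,0],-Rm[:,1],-Rm[:,2]],1);q=R.from_matrix(T).as_quat().tolist()
x,y,th=np.load('bed.npy')
bot.reach((g+T[:,2]*(.0187+D-.085)).tolist(),q); bot.hold(.2)
d=snap('wrist','g1'); blue('g1')
for n,p in(('ul',(45,100,8)),('ur',(45,-100,8)),('lr',(-45,-100,8)),('ll',(-45,100,8)),('hl',(0,81,8)),('hr',(0,-81,8))): print(n,proj(d,Rm@(np.array(p)*.001)+v[:3]).round(1))
print(status.sense()['clock'])
E
```

```text
g1 hull [[407, 161], [393, 263], [168, 262], [156, 160]] 24303.0
 blob [185.6, 212.4] [177, 205, 17, 16, 200]
 blob [376.7, 213.0] [369, 206, 17, 15, 201]
ul [156.2 159.8]
ur [407.4 160.3]
lr [394.1 262.2]
ll [168.8 261.7]
hl [185.4 213.5]
hr [377.8 214. ]
27.1333
```

The prediction matches the close view within 1 px (corners (156,160), (407,161), (393,263), (168,262)), so I grasp the handle.

```bash
python3 - <<'E'
from pl import *
v=np.load('plate.npy');Rm=(R.from_euler('z',v[3])*R.from_euler('y',-35,degrees=True)).as_matrix()
g=Rm@[0,0,.032]+v[:3];T=np.stack([Rm[:,0],-Rm[:,1],-Rm[:,2]],1)
x,y,th=np.load('bed.npy'); off=.0170+D
print(bot.move_linear((g+T[:,2]*off).tolist(),v=.08,force_limit=12))
jaws.clamp(70);s=status.sense();print(s['eef_pos'],(g+T[:,2]*off),s['grip_width'],s['gripper_force'],s['clock'])
if s['grip_width']>.1:
    print(bot.move_linear((g+T[:,2]*(off-.07)+[0,0,.05]).tolist(),v=.12))
    bot.reach([x,y,.17],down(th).tolist());bot.hold(.3)
    s=status.sense();print(s['eef_pos'],s['grip_width'],s['force'],s['clock'])
    snap('wrist','k1');blue('k1');snap('side','k1s')
    A=cv2.imread('pics/k1.png');B=load('k1s')['img'][130:330,200:460,::-1]
    cv2.imwrite('pics/k1t.png',np.hstack([cv2.resize(A,(400,300)),cv2.resize(B,(390,300))]))
    cv2.imwrite('pics/k1b.png',cv2.resize(A,(800,600),interpolation=cv2.INTER_CUBIC))
E
```

```text
False
[ 0.53730999 -0.31075659  0.06475438] [ 0.53738506 -0.31058163  0.06453973] 0.19970947625587596 68.86325597763062 28.95
False
[ 0.55375941 -0.00388665  0.16998239] 0.19830403030421853 [-0.50623856 -0.08690477 -3.84770661] 31.7167
k1 hull [[472, 181], [443, 325], [129, 326], [116, 323], [88, 182]] 39243.5
 blob [140.1, 255.5] [130, 247, 21, 19, 304]
 blob [420.2, 255.8] [410, 246, 22, 20, 314]
```

View pics/k1b.png

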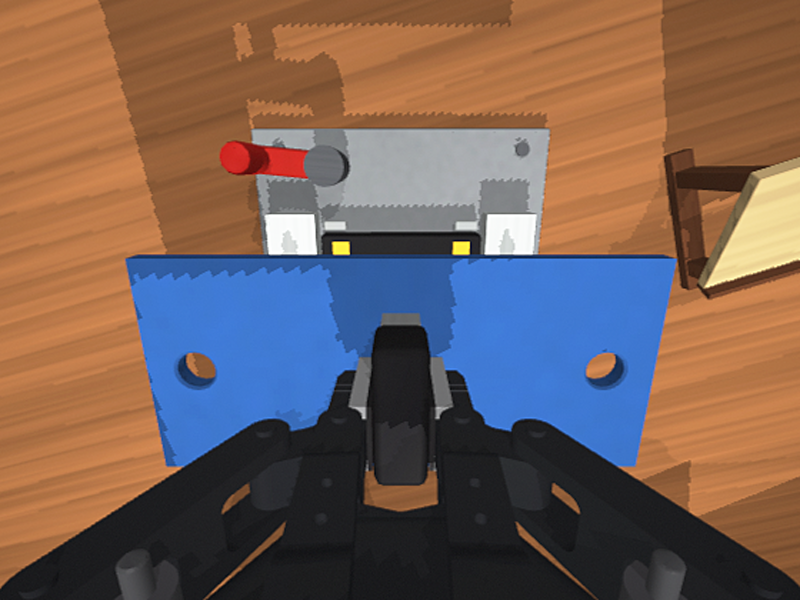

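The picture shows the plate held square under the fingers, with holes at (197,369) and (604,369), and the cassette lying between its stops. I'll compute the plate's pose in the tool frame.

```bash
python3 - <<'E'
from pl import *
d=load('k1');s=status.sense();Rt=R.from_quat(s['tcp_rot']).as_matrix();t=np.array(s['eef_pos'])
x,y,th=np.load('bed.npy')
C=np.array([(45,100,8),(45,-100,8),(-45,-100,8),(-45,100,8),(0,81,8),(0,-81,8)])*.001
o=np.array([(90.5,182.5),(471.5,182.5),(444,326),(116.5,326),(137.9,258.3),(422.8,258.3)])
def f(v):
    Rm=R.from_euler('ZYX',[v[3],v[4],v[5]]).as_matrix()
    return np.concatenate([proj(d,Rm@c+v[:3])-u for c,u in zip(C,o)])
r=least_squares(f,[x,y,.11,th,0,0],loss='soft_l1');print(r.x.round(4),f(r.x).reshape(-1,2).round(1).tolist())
print('plate origin in tool',(Rt.T@(r.x[:3]-t)).round(4),'yaw err',r.x[3]-th,'expected z',-(.017+D)+.032)
# bed re-check in this view: slab far corners and shoulder corners
Rb=R.from_euler('z',th).as_matrix()
for c,u in(((105,110,10),(252,129)),((105,-110,10),(549,129)),((45,99,30),(265,214)),((45,63,30),(316,214)),((45,-63,30),(485,214)),((45,-99,30),(536,214))):
    print(c,(proj(d,Rb@(np.array(c)*.001)+[x,y,0])-np.array(u)*.7).round(1))
E
```

```text
[ 0.5528 -0.0039  0.1806 -0.2752  0.0125  0.0022] [[-0.3, -1.5], [-0.3, -0.9], [-0.4, 0.2], [0.7, 0.1], [0.3, 0.9], [0.2, 1.1]]
plate origin in tool [-0.0009  0.0005 -0.0107] yaw err -0.0024006616251439628 expected z -0.010000000000000002
(105, 110, 10) [-1.9 -1. ]
(105, -110, 10) [ 0.8 -1.2]
(45, 99, 30) [-0.9 -0.2]
(45, 63, 30) [-2.  -0.3]
(45, -63, 30) [ 0.9 -0.3]
(45, -99, 30) [-0.2 -0.3]
```

```bash
python3 - <<'E'
from h import *
x,y,th=np.load('bed.npy');c,s_=np.cos(th),np.sin(th);x+=.0006*c;y+=.0006*s_
bot.move_linear([x,y,.055],v=.12);bot.hold(.2);print(status.sense()['eef_pos'],x,y)
print(bot.move_linear([x,y,.0195],v=.03,force_limit=10));s=status.sense();print(s['eef_pos'],s['force'],s['moment'],s['clock'])
E
```

```text
[ 0.55464711 -0.00360578  0.05552048] 0.5543778121628037 -0.003561657367651595
False
[ 0.55451862 -0.00358592  0.01970067] [-0.18082321  0.18697743 -2.68157128] [ 0.01636079 -0.01526077  0.00228303] 34.4583
```

```bash
python3 - <<'E'
from h import *
x,y=.5543,-.0036
print(bot.move_linear([x,y,.013],v=.02,force_limit=5));s=status.sense();print(s['eef_pos'],s['force'],s['clock'])
if s['eef_pos'][2]<.0225:
    jaws.release();s=status.sense();print(s['grip_width'],s['force'])
    bot.move_linear([x,y,.2],v=.2)
    d=snap('wrist','r1');snap('scene','r1s');snap('side','r1d')
    bx,by,th=np.load('bed.npy');Rb=R.from_euler('z',th).as_matrix()
    from pl import blue
    blue('r1')
    for z in(38,):
        print([proj(d,Rb@(np.array([a,b,z])*.001)+[bx,by,0]).round(1).tolist() for a,b in((45,100),(45,-100),(-45,-100),(-45,100))])
    r=cv2.cvtColor(d['img'],cv2.COLOR_RGB2HSV);mk=cv2.inRange(r,(0,170,80),(6,255,255))|cv2.inRange(r,(174,170,80),(180,255,255))
    k,_,st,ce=cv2.connectedComponentsWithStats(mk);print('red',[(ce[i].round(1).tolist(),st[i].tolist()) for i in range(1,k) if st[i][4]>100])
    for ph in(1.4,1.57,1.8,2.0):
        kn=np.array([.078-.04*np.cos(ph),.05+.04*np.sin(ph)]);print(ph,[proj(d,Rb@np.array([*kn,z])+[bx,by,0]).round(1).tolist() for z in(.101,.063)])
    print(status.sense()['clock'])
E
```

```text
True
[ 0.55467895 -0.00362158  0.01831804] [-0.13969361  0.21163376  4.61021647] 34.6833
0.9945846385411949 [0.68329297 0.02017703 0.47540708]
r1 hull [[190, 148], [369, 147], [363, 222], [197, 222]] 12917.0
 blob [279.9, 190.5] [272, 166, 17, 50, 824]
 blob [209.4, 186.8] [203, 180, 14, 15, 161]
 blob [350.7, 186.8] [343, 180, 16, 15, 167]
[[189.8, 147.0], [370.5, 147.1], [363.5, 223.4], [196.8, 223.4]]
red [([193.2, 111.8], [167, 100, 55, 24, 939])]
1.4 [[178.0, 123.5], [190.6, 122.7]]
1.57 [[176.5, 115.3], [189.4, 115.6]]
1.8 [[176.6, 104.2], [189.6, 105.8]]
2.0 [[178.7, 94.7], [191.6, 97.6]]
36.5667
```

The plate is seated: its corners match the seated prediction within about 1 px and the TCP height agrees. Next I get the clamp angle from the knob positions read earlier and swing it.

```bash
cat > cl.py <<'E'
from h import *
bx,by,th=np.load('bed.npy');Rb=R.from_euler('z',th).as_matrix()
def knob(ph): return Rb@np.array([.078-.04*np.cos(ph),.05+.04*np.sin(ph),0])+[bx,by,0]
def pose(ph,z): 
    k=knob(ph); return [k[0],k[1],z],down(np.pi-ph+th).tolist()
E
python3 - <<'E'
from cl import *
ph=[]
for n,u in(('b1',(91,38)),('b2',(245,37.5)),('k1',(165,110)),('h1',(382.5,103))):
    k=Rb.T@(onz(load(n),u,.101)-[bx,by,0]);p=np.arctan2(k[1]-.05,-(k[0]-.078));ph.append(p);print(n,k.round(4),p,np.hypot(k[1]-.05,k[0]-.078))
print(tri([(load(n),u) for n,u in(('b1',(91,38)),('b2',(245,37.5)))]))
p=float(np.median(ph));print(p)
zc=.085+.0187-.0374-D  # grasp 85 mm up: TCP = .085-.0187, minus D
for f in(p,.8,-.03): print(np.round(kin.ik(*pose(f,zc)),2))
if 1.4<p<2.1:
    bot.reach(*pose(p,.13));bot.move_linear(pose(p,zc)[0],v=.1,force_limit=12)
    jaws.clamp(25);s=status.sense();print(s['grip_width'],s['gripper_force'],s['eef_pos'],s['clock'])
    np.save('phi.npy',p)
E
```

```text
b1 [0.082  0.0882 0.101 ] 1.6743904030613166 0.03843957739236849
b2 [0.0817 0.0885 0.101 ] 1.6669981878642703 0.038643955656958315
k1 [0.0821 0.0884 0.101 ] 1.6764837523200717 0.03857791351362598
h1 [0.0811 0.0891 0.101 ] 1.6506384333263693 0.03922429678508792
(array([0.65656048, 0.0597533 , 0.10057104]), [[0.0, 0.2], [-0.0, -0.2]])
1.6706942954627935
[-0.08  0.76  1.23 -0.    1.15  0.29]
[-0.09  0.69  1.36 -0.    1.09 -0.59]
[-0.14  0.65  1.43 -0.    1.06 -1.47]
0.2027412272336038 25.498519241809845 [0.65704047 0.06099097 0.0414726 ] 39.4417
```

```bash
python3 - <<'E'
from cl import *
p=float(np.load('phi.npy'));zc=.085-.0187-D
for f in np.linspace(p,0,12)[1:]:
    P_,q=pose(f,zc); h=bot.move_linear(P_,v=.06,frame=q,force_limit=30); s=status.sense()
    if h: print('stop',f,s['force']);break
h=bot.move_linear(pose(-.04,zc)[0],v=.02,force_limit=8);s=status.sense();print(h,s['force'],s['clock'])
e=Rb.T@(np.array(s['eef_pos'])-[bx,by,0]);print('phi est',np.arctan2(e[1]-.05,.078-e[0]))
E
```

```text
False [-2.00144934  2.57142592  4.92191835] 42.9917
phi est -0.010545437355806963
```

```bash
python3 - <<'E'
from cl import *
from pl import blue
jaws.release();e=status.sense()['eef_pos'];bot.move_linear([e[0],e[1],.2],v=.2)
bot.reach([bx-.05*np.cos(th),by-.05*np.sin(th),.22],down(th).tolist());bot.hold(.2)
d=snap('wrist','z1');s=status.sense();print(s['force'],s['clock'])
r=cv2.cvtColor(d['img'],cv2.COLOR_RGB2HSV);mk=cv2.inRange(r,(0,170,80),(6,255,255))|cv2.inRange(r,(174,170,80),(180,255,255))
k,_,st,ce=cv2.connectedComponentsWithStats(mk);print('red',[(ce[i].round(1).tolist(),st[i].tolist()) for i in range(1,k) if st[i][4]>100])
pr=lambda X:proj(d,Rb@np.array(X)+[bx,by,0]).round(1).tolist()
for f in(0,.12,.3): print(f,'knob top',pr([.078-.04*np.cos(f),.05+.04*np.sin(f),.101]),'arm tip',pr([.078-.06*np.cos(f),.05+.06*np.sin(f),.053]))
print([pr([a,b,.038]) for a,b in((.045,.1),(.045,-.1),(-.045,-.1),(-.045,.1))]);blue('z1')
ys,xs=np.nonzero(mk);print('bottom rows x-range',[(int(y),int(xs[ys==y].min()),int(xs[ys==y].max())) for y in range(ys.min(),ys.max()+1,6)])
E
```

```text
[-0.0869915   0.98569785 -0.2862169 ] 47.4417
red [([233.1, 102.2], [218, 77, 26, 49, 897])]
0 knob top [226.5, 104.6] arm tip [235.1, 125.8]
0.12 knob top [221.3, 104.3] arm tip [228.5, 125.4]
0.3 knob top [213.6, 102.5] arm tip [218.9, 123.3]
[[191.5, 100.5], [369.1, 100.6], [362.4, 179.4], [198.2, 179.3]]
z1 hull [[368, 101], [361, 178], [198, 177], [192, 101]] 12464.5
 blob [280.0, 142.0] [272, 119, 17, 48, 778]
 blob [210.9, 141.0] [204, 134, 14, 14, 146]
 blob [349.5, 141.1] [343, 134, 15, 14, 161]
bottom rows x-range [(77, 241, 242), (83, 226, 242), (89, 227, 242), (95, 225, 242), (101, 219, 242), (107, 219, 243), (113, 223, 243), (119, 228, 243), (125, 229, 243)]
```

The arm tip sits at column 236 (235 expected when closed) and the plate corners match the seated pose, so I hand in.

```bash
python3 -c "
from h import *
print(ticket.close_job())"
```

```text
the job is handed in; nothing more can be done
None
```

I handed the job in at about 47 s of the 72 s allowed; the last checks showed the cassette in its bed, the plate flush over both pins and the clamp closed, but no verdict came back, and I did not re-check the tape roll or the mug, which the arm never worked near.

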